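Lock the bayonet lid onto the seasoning canister

TASK

Close the steel seasoning canister: take the yellow lid from the tray, line its two lugs up with the slots of the black collar, press it in against the sprung seal, twist it clockwise to the stop and let it spring up into its lock, then let go. Press and twist gently, by feel (never more than about 60 N on the canister), and leave the tray's gasket, jars, bottle, shaker and spoon where they are.

Things in the scene. Friction and masses are not known exactly. Their poses are not given: they have to be found in the camera images.
- lid: Yellow bayonet lid, about 120 g, standing nose down in the tray, 66 mm tall. Origin: centre of its underside, z up along its axis. From below: nose tapering out from 18 to 24.5 mm radius over the first 8 mm, then a round plug of 24.5 mm radius up to its flat top at 34 mm. A half turn gives the same lid.
- lid_bar (a point): On the lid's axis, 58 mm above its underside, inside the upright grip bar: 48 mm long (lid x), 14 mm thick (lid y), from 34 to 66 mm above the lid's underside. Axes as the lid's.
- lid_lugs (a point): On the lid's axis, 15 mm above its underside, level with the two steel lugs that stick out at lid +x and -x, in line with the grip bar, to 33 mm from the axis; each 12 mm wide (lid y), from 12 to 18 mm above the lid's underside. Axes as the lid's.
- canister: Steel canister fixed to the table, 124 mm across, upright; origin: centre of its underside, on the table; red stripe on its side at its -x. Its mouth is a black collar with two opposite bayonet slots, roughly on the canister's x axis: it was clamped by hand, so the line of the slots is turned from that axis by an unmeasured angle up to 16 degrees either way. Find the slots by eye or by feel.
- mouth (a point): Centre of the collar's top face, 125 mm above the table. Collar 96 mm across, bore 52 mm; slots 16 mm wide, reaching 35 mm from the axis, a white dash on the rim at each. It does not turn at the forces allowed. Lid underside heights above the table: 113 mm with lugs lying on the collar; below 99 mm the lugs are under the collar's inner lip and free to turn; 95.5 mm on the hard floor.
- lock (a point): On the axis, 103 mm above the table: where the lid's underside stands once locked. Pressed below 99 mm, the lid turns only clockwise seen from above, 50 degrees from slot to lock (hard stop at 53). There, 4 mm deep notches in the lip lie over the lugs: let up, the seal lifts the lid into them, and it cannot turn back. Axes as the canister's.
- seal_top (a point): Centre of the black rubber seal at rest inside the collar, 108 mm above the table (a fixed mark; it does not follow the seal). Sprung: it meets the lid's underside at 108 mm, pushes up with 4 N there, 7.5 N at 103 mm and 13 N at 95.5 mm. A lid pressed in but not twisted springs back up to 108 mm.
- tray: Fixed shallow steel tray, 170 (x) by 230 mm (y), 15 mm high, floor 4 to 5 mm thick; origin: centre of its underside. The lid stands in its -y half.
- gasket: Loose orange ring 48 mm across, 7 mm thick, lying in the tray; leave it.
- jar_a: Red-brown jar with yellow cap, 84 mm across, 110 mm tall; origin under its centre. Leave it.
- jar_b: A second such jar. Leave it.
- sauce: Amber bottle with red cap, 60 mm across, 170 mm tall; origin under its centre. Leave it.
- shaker: Small steel shaker, 40 mm across, 70 mm tall; origin under its centre. Leave it.
- scoop: Steel spoon lying on the table; leave it.
- paste: Small green jar, 60 mm across, 75 mm tall; origin under its centre. Leave it.
Mind the look-alikes: they are no part of the job. Of the things like the lid, leave any that is blue; of the rest the larger one is meant.

How it is judged:
By the outcome, as a careful person would: the job done as asked, in the order asked, and still so for the second after the job is handed in, with the robot touching nothing.
It also fails if it takes over 67 s, if anything falls off the work surface, if the arm or the gripper's body presses on something with over 40 N, if the wrist force passes 120 N, or if a joint passes its speed limit or range.

ROBOT

A 7-joint arm with a two-finger parallel gripper is mounted at the origin on the work surface. World frame = base frame: x ahead of the robot, y to its left, z up, the work surface at z = 0. Lengths are in m, angles in rad, forces in N, time in s.
With the tool pointing down it reaches from about 0.35 to 0.9 m from the base axis. Payload 19.9 kg.
Tool frame: the origin (TCP) lies between the finger pads; the fingertips stand 19 mm ahead of it and the grasp point (between the pads) is the TCP; z points along the fingers, y is the line along which they close (so a half turn about z gives the same grasp; the last joint's range is limited). The gripper opens to 94 mm and grips with 3 to 60 N. Pads are 16 mm wide; open, the fingers measure 119 mm over their backs; the gripper's body (75 mm by 177 mm) begins 78 mm behind the grasp point.
Start: joints at [1.101, 0.417, -0.01, 1.614, 0.005, 1.111, -0.053], TCP at [0.259, -0.569, 0.224] pointing down, gripper open.
Joint ranges: [-2.81, 2.81], [-0.39, 2.02], [-1.27, 1.25], [0.06, 2.57], [-1.19, 4.33], [0.19, 2], [-2.82, 2.82]. Speed limits (rad/s): [1.89, 1.89, 2.39, 2.39, 3.01, 3.01, 3.01].

INTERFACE

Orientations are given as a 3x3 rotation matrix whose columns are the frame's x, y, z axes.
In Python, from rig import robot gives the robot as it stands. Calls block until the motion is done:
- robot.move_ptp(position, orientation): joint-space move of the TCP to a pose.
- robot.move_linear(position, velocity=0.15, frame=None, threshold=None): straight line of the TCP; frame=None keeps the orientation; velocity is the mean speed in m/s. With threshold (N) it stops when the force on the tool has changed by that much, and returns True; else False.
- robot.goto_joints(angles): joint-space move.
- robot.gripper_to(opening): finger opening in m; the grip force is fixed at half the most; returns when the fingers have stopped.
- robot.pause(seconds).
- robot.ik(position, orientation): joint angles nearest the present ones, or None.
- robot.get_state(): the state.
- robot.grab_frame(name): name is "scene" or "side" or "wrist"; returns the picture (384x512x3 uint8, red, green, blue); there is no depth.
- robot.camera_info(name): a dict with "fx", "fy", "cx", "cy" (pixels), "rvec" (rotation vector, rad) and "tvec" (3), from world to camera coordinates, as OpenCV has them. Camera axes: x right, y down, z forward; pixel columns grow to the right and rows downward; lengths in m; the calibration is good to about 2 mm. A picture is of the moment at which its call begins: read the wrist's pose just before it. camera_info takes no time and is no camera call; for the wrist camera it gives the pose at the moment of the call.
A pose or a line that the arm cannot do raises robot.PlanningError and nothing moves.
- robot.sign_off(): hands the job in; it is judged then, once.
The state is a dict: "time": time; "qpos": joint angles; "joint_vel": joint speeds; "effort": joint torques, N m; "ee_pos": TCP position; "tool_rot": TCP orientation; "force": force on the tool from outside, world axes, zero at the start; "moment": the same for the moment, N m; "opening": finger opening in m; "grasp_force": force on a finger pad.
Only numpy, scipy, OpenCV 4.12 (cv2) and the standard library are available. Lean on these libraries where they do the work, as an engineer would, in place of code of your own. Each camera call takes 0.05 s, during which the arm holds its last target. There are 200 camera calls.

## Working session

There is one attempt and no reset: what is moved stays moved. The work goes in short steps, each a Python script; the robot and the scene stay as the last script left them, time stands still between calls to the robot, and variables do not carry over. Pictures are saved under pics/ and viewed, at most 10 in all, crops included, and the job is handed in when it is done.

```bash
mkdir -p pics; ls; python3 - <<'E'
from rig import robot
import cv2
for n in ("scene","side"):
    cv2.imwrite(f"pics/{n}0.png",robot.grab_frame(n)[:,:,::-1]); i=robot.camera_info(n); print(n,i)
s=robot.get_state(); print(s)
E
```

```text
pics
scene {'fx': 466.3331055610416, 'fy': 466.3331055610416, 'cx': 257.3393909732952, 'cy': 188.07922565401995, 'rvec': array([ 1.82139528,  1.57289583, -0.70489888]), 'tvec': array([-0.08531871, -0.2913552 ,  1.81973146])}
side {'fx': 441.76961193089016, 'fy': 441.76961193089016, 'cx': 255.3816338882889, 'cy': 193.81245600333807, 'rvec': array([ 2.06897145, -0.06748753,  0.03478128]), 'tvec': array([-0.57006372,  0.10230186,  1.22363978])}
{'time': 0.1, 'qpos': array([ 1.1015117 ,  0.41789393, -0.01029285,  1.61408182,  0.00469997,
        1.11071792, -0.05302361]), 'joint_vel': array([-4.39750578e-04, -1.10332077e-03, -6.73795463e-05, -2.02166949e-04,
        1.02365643e-03, -2.40860243e-04, -2.01138049e-04]), 'effort': array([ 4.22593621e-04, -8.52587199e+01,  6.39450923e-01, -4.26694250e+01,
       -4.89701307e-02,  1.63747917e-02,  8.49286209e-06]), 'ee_pos': array([ 0.259143  , -0.56840452,  0.22391411]), 'tool_rot': array([[ 9.09897414e-01,  4.14833001e-01, -5.26343371e-04],
       [ 4.14833326e-01, -9.09896933e-01,  9.40201866e-04],
       [-8.88914563e-05, -1.07383202e-03, -9.99999419e-01]]), 'force': array([-0.70352602,  0.08187912,  0.25240954]), 'moment': array([-0.02305001,  0.03525491, -0.0302887 ]), 'grasp_force': 0.0, 'opening': 0.09404181350750411}
```

View pics/scene0.png

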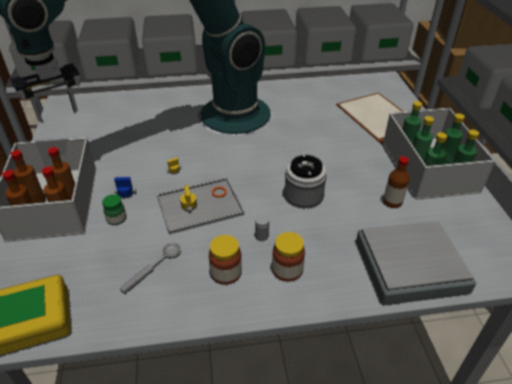

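View pics/side0.png

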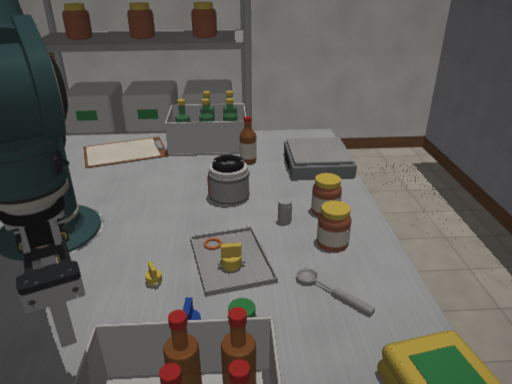

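Yellow-lid candidates (scene / side pixels):
- The lid in the tray at (188,200) / (231,258).
- A smaller yellow one on the table at (173,165) / (153,274).
- A blue one at (123,186) / (188,310).

The one in the tray fits: it is yellow, the larger of the two, and stands in the tray. The canister is at (305,180) / (228,180). I'll locate both and confirm the lid in a crop.

```bash
cat > h.py <<'E'
from rig import robot
import numpy as np, cv2
def cam(n):
    i=robot.camera_info(n); K=np.array([[i['fx'],0,i['cx']],[0,i['fy'],i['cy']],[0,0,1]]); R=cv2.Rodrigues(i['rvec'])[0]
    return K,R,np.asarray(i['tvec']).reshape(3)
def ray(c,p):
    K,R,t=c; return -R.T@t, R.T@np.linalg.inv(K)@np.array([p[0],p[1],1.])
def plane(c,p,z):
    o,d=ray(c,p); return o+d*(z-o[2])/d[2]
def proj(c,P):
    K,R,t=c; q=K@(R@np.asarray(P)+t); return q[:2]/q[2]
def tri(c1,p1,c2,p2):
    o1,d1=ray(c1,p1);o2,d2=ray(c2,p2)
    s=np.linalg.lstsq(np.c_[d1,-d2],o2-o1,rcond=None)[0]; a,b=o1+s[0]*d1,o2+s[1]*d2
    return (a+b)/2,np.linalg.norm(a-b)
def blobs(im,lo,hi,amin=20):
    m=cv2.inRange(cv2.cvtColor(im,cv2.COLOR_RGB2HSV),lo,hi); n,l,s,c=cv2.connectedComponentsWithStats(m)
    return [(c[k].round(1),s[k]) for k in range(1,n) if s[k][4]>=amin],m
def down(a):  # tool down, tool y axis along world angle a
    y=np.array([np.cos(a),np.sin(a),0]); z=np.array([0,0,-1.]); return np.c_[np.cross(y,z),y,z]
E
python3 - <<'E'
from h import *
S=cv2.imread('pics/scene0.png')[:,:,::-1].copy();D=cv2.imread('pics/side0.png')[:,:,::-1].copy()
for n,I in(('scene',S),('side',D)):
    for c,s in blobs(I,(20,120,90),(35,255,255))[0]: print(n,c,s)
a,b=cam('scene'),cam('side')
print('can mouth',tri(a,(306,166),b,(228,163)), plane(a,(306,166),.125),plane(b,(228,163),.125))
print('lid',tri(a,(188,200),b,(231,258)),'small',tri(a,(173,165),b,(153,274)))
c=cv2.resize(S[140:240,100:350],None,fx=3,fy=3,interpolation=3); d=cv2.resize(D[140:300,140:300],(300,300),interpolation=3)
o=np.zeros((600,750,3),np.uint8);o[:300]=c;o[300:,:300]=d;cv2.imwrite('pics/crop1.png',o[:,:,::-1])
E
```

```text
scene [417.7 103.5] [414 101   8   6  41]
scene [459.4 115.9] [455 113  10   7  54]
scene [429.  118.8] [424 116  10   7  51]
scene [473.4 132.3] [469 129  10   8  61]
scene [441.7 135.2] [437 132  10   8  61]
scene [172.4 160.2] [168 158  10   6  35]
scene [173.6 166.5] [169 163  10   7  51]
scene [187.5 196.4] [180 185  16  20 186]
scene [289.1 243.1] [275 232  29  23 522]
scene [223.9 246.1] [210 235  29  23 535]
scene [ 37.2 309.9] [   0  275   65   69 2041]
side [137.2   6.3] [133   4  10   5  41]
side [202.1   6. ] [197   4  11   5  54]
side [71.2  7.6] [68  6  7  4 22]
side [206.2  93. ] [203  91   7   5  31]
side [228.7  92.9] [226  91   7   5  30]
side [180.7 101.3] [177  99   8   6  38]
side [205.1 100.4] [202  98   7   6  35]
side [229.3 100.3] [226  98   7   6  36]
side [327.8 180.1] [315 173  26  16 324]
side [335.5 209.7] [322 200  28  20 432]
side [230.9 255.4] [221 243  20  28 466]
side [152.4 274.6] [145 262  16  24 204]
side [431.4 355.6] [ 383  331  119   53 2310]
can mouth (array([0.49911637, 0.15863403, 0.11669241]), np.float64(0.0010171362011094163)) [0.50987194 0.15541253 0.125     ] [0.49895871 0.14147285 0.125     ]
lid (array([ 0.50089677, -0.19926321,  0.02884284]), np.float64(0.0027646978498929364)) small (array([ 0.32053813, -0.24245864,  0.02535452]), np.float64(0.0016262639527792162))
```

View pics/crop1.png

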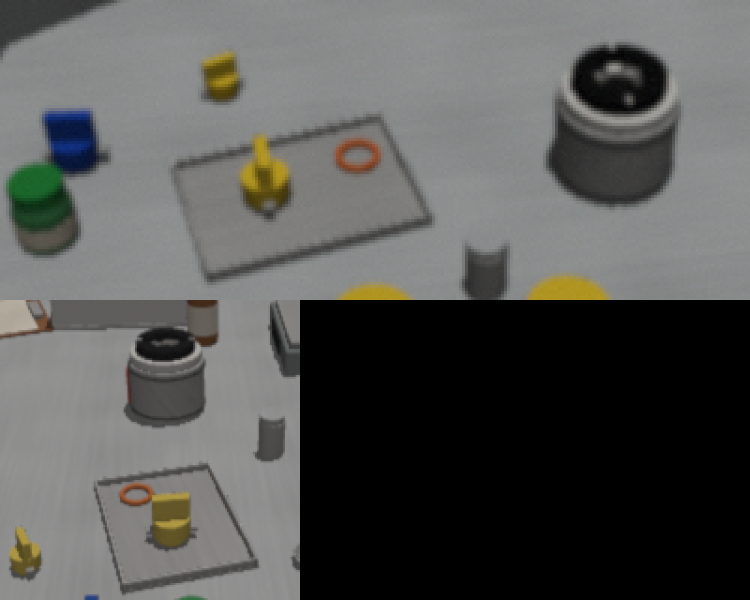

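The crop confirms the lid in the tray: yellow, the larger of the two, with steel lugs and its bar roughly along x. Next I take a wrist look above the lid and one above the canister.

```bash
python3 - <<'E'
from h import *
import pickle
out={}
for n,p in(('lid',(.5,-.2,.26)),('can',(.5,.155,.34))):
    robot.move_ptp(p,down(np.pi/2)); s=robot.get_state(); c=cam('wrist'); I=robot.grab_frame('wrist')
    out[n]=(c,I); cv2.imwrite(f'pics/w_{n}.png',I[:,:,::-1]); print(n,s['time'],s['qpos'].round(2),s['ee_pos'].round(4),'camera',-c[1].T@c[2],c[1][2])
pickle.dump(out,open('w.pkl','wb'))
E
```

```text
lid 1.7333 [ 0.87  0.29 -0.65  1.77  0.19  1.15  1.73] [ 0.4997 -0.2008  0.2598] camera [ 0.42455669 -0.20013607  0.4192837 ] [ 2.58367897e-01 -6.85106351e-04 -9.66046355e-01]
can 3.15 [ 0.45  0.25 -0.95  1.69  0.21  1.32  1.03] [0.5004 0.1537 0.3396] camera [0.42528061 0.15434559 0.49908017] [ 2.58160396e-01 -7.39050950e-04 -9.66101787e-01]
```

View pics/w_lid.png

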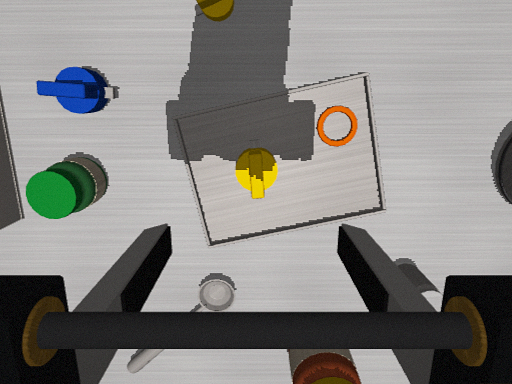

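View pics/w_can.png

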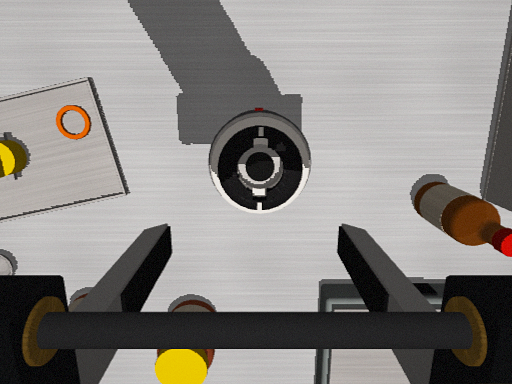

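Wrist views: the lid's bar is near (257,175), almost vertical in the image (along x). The collar is centred near (260,165), with white dashes at about (261,131) and (260,206). I'll enlarge both.

```bash
python3 - <<'E'
from h import *
import pickle
o=pickle.load(open('w.pkl','rb'))
L=o['lid'][1][130:210,217:297];C=o['can'][1][100:220,200:320]
z=np.hstack([cv2.resize(L,(400,400),interpolation=0),cv2.resize(C,(400,400),interpolation=0)])
z=np.clip(z.astype(float)*1.5+15,0,255).astype(np.uint8)
cv2.imwrite('pics/crop2.png',z[:,:,::-1])
g=cv2.cvtColor(C,cv2.COLOR_RGB2GRAY)
c=o['can'][0]
n,l,s,ce=cv2.connectedComponentsWithStats((g>150).astype(np.uint8))
for k in range(1,n):
    if 8<s[k][4]<400: print(ce[k]+[200,100],s[k][2:],plane(c,ce[k]+[200,100],.125).round(4))
# ring outline: black blob
m=((g<75)).astype(np.uint8);n,l,s,ce=cv2.connectedComponentsWithStats(m);k=1+np.argmax(s[1:,4])
h=cv2.convexHull(max(cv2.findContours((l==k).astype(np.uint8),0,1)[0],key=cv2.contourArea))[:,0]+[200,100]
W=np.array([plane(c,p,.125)[:2] for p in h],np.float32);print('circle',cv2.fitEllipse(W),cv2.minEnclosingCircle(W))
E
```

```text
[259.59839357 170.75100402] [ 42  27 249] [0.5    0.1602 0.125 ]
[258.3164557  191.11392405] [13  7 79] [0.5235 0.1588 0.125 ]
circle ((0.49757102131843567, 0.1602465659379959), (0.09410721063613892, 0.09533316642045975), 95.59927368164062) ((0.4974881708621979, 0.16020993888378143), 0.048022374510765076)
```

View pics/crop2.png

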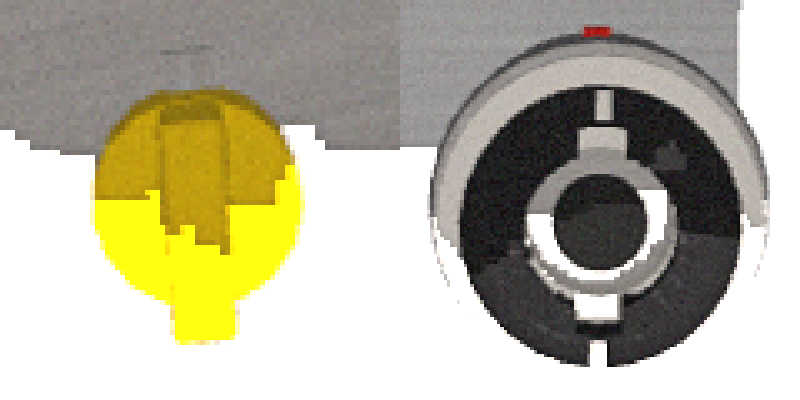

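Lid bar top centreline in the crop runs (193,120) to (206,340), which is (255.6,154) to (258.2,198) in the image. The slot dashes are at (261.5,131.2) and (259.4,206.2). I'll compute the poses, grasp, lift and check.

```bash
python3 - <<'E'
from h import *
import pickle,json
o=pickle.load(open('w.pkl','rb'))
cl,cc=o['lid'][0],o['can'][0]
a,b=plane(cl,(255.6,154),.0705),plane(cl,(258.2,198),.0705)
print('bar',a,b,np.linalg.norm(b-a)); lid=(a+b)/2; al=np.arctan2(*(b-a)[1::-1])
p,q=plane(cc,(261.5,131.2),.125),plane(cc,(259.4,206.2),.125)
print('dash',p,q,(p+q)/2,np.linalg.norm(p-q)); sl=np.arctan2(*(q-p)[1::-1]); print('angles deg',np.degrees([al,sl]))
json.dump(dict(lid=lid[:2].tolist(),al=al,sl=sl,can=((p+q)/2)[:2].tolist()),open('est.json','w'))
for f in(np.pi/2,-np.pi/2):
    for d in(0,-20,-54):
        r=robot.ik((.4976,.16,.16),down(sl+f+np.radians(d))); print(f,d,None if r is None else np.round(r,2))
robot.move_ptp((lid[0],lid[1],.16),down(al+np.pi/2))
robot.gripper_to(.05)
print(robot.move_linear((lid[0],lid[1],.0635),velocity=.08,threshold=8))
robot.gripper_to(0.0); s=robot.get_state(); print({k:np.round(s[k],4) for k in('time','ee_pos','opening','grasp_force','force','qpos')})
robot.move_linear((lid[0],lid[1],.25),velocity=.12)
cv2.imwrite('pics/held.png',np.hstack([cv2.resize(robot.grab_frame('side')[60:300,120:360],(400,400)),cv2.resize(robot.grab_frame('wrist')[100:340,136:376],(400,400))])[:,:,::-1])
s=robot.get_state(); print({k:np.round(s[k],4) for k in('time','ee_pos','opening','grasp_force','force')})
E
```

```text
bar [ 0.47680817 -0.19879517  0.0705    ] [ 0.52378969 -0.19611958  0.0705    ] 0.04705764811071832
dash [0.45645103 0.16214232 0.125     ] [0.54139894 0.16002233 0.125     ] [0.49892498 0.16108232 0.125     ] 0.08497435962622503
angles deg [ 3.25946504 -1.42959741]
1.5707963267948966 0 [ 0.33  0.44 -0.86  1.91  0.4   0.98  0.83]
1.5707963267948966 -20 [ 0.29  0.42 -0.81  1.91  0.37  0.97  0.5 ]
1.5707963267948966 -54 [ 0.22  0.4  -0.72  1.91  0.32  0.95 -0.04]
-1.5707963267948966 0 [-1.21  0.53  1.09  1.95 -0.56  1.   -1.45]
-1.5707963267948966 -20 [-1.21  0.53  1.09  1.95 -0.56  1.   -1.8 ]
-1.5707963267948966 -54 [ 0.55  0.63 -1.23  1.9   0.67  1.1   2.81]
False
{'time': np.float64(7.5), 'ee_pos': array([ 0.5002, -0.1974,  0.0634]), 'opening': np.float64(0.0138), 'grasp_force': np.float64(29.9994), 'force': array([-0.7015, -0.8506, -1.0868]), 'qpos': array([ 0.9254,  0.6083, -0.7737,  1.9338,  0.5707,  0.832 ,  1.4692])}
{'time': np.float64(9.3083), 'ee_pos': array([ 0.5001, -0.1973,  0.2496]), 'opening': np.float64(0.0138), 'grasp_force': np.float64(29.9995), 'force': array([-0.0747, -0.1524, -1.8492])}
```

View pics/held.png

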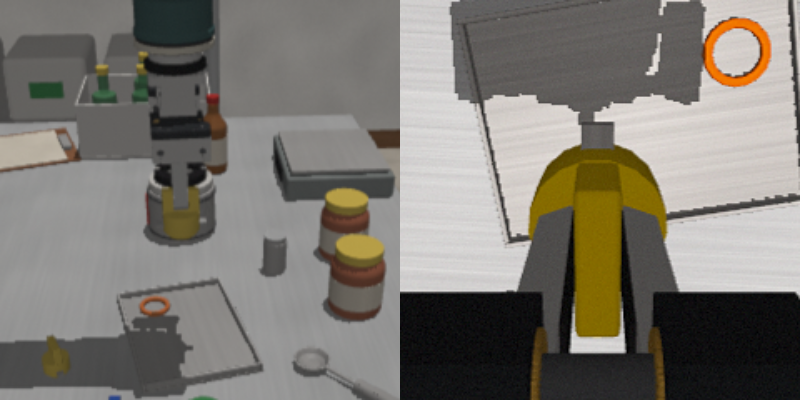

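Lid held squarely. Move over the mouth and descend by feel.

```bash
python3 - <<'E'
from h import *
import json
e=json.load(open('est.json')); H=.0589
c=cam('wrist'); s=robot.get_state(); R=s['tool_rot']
for p in((254.8,214),(255,301.6)): print('bar end in tool',R.T@(plane(c,p,s['ee_pos'][2]+.0071)-s['ee_pos']))
x,y=.498,.1605
O=down(e['sl']+np.pi/2)
robot.move_ptp((x,y,.25),O)
robot.move_linear((x,y,H+.130),velocity=.1); robot.pause(.2)
f0=robot.get_state()['force']
for z in(.1215,.1185,.1155,.1125,.1095,.1065):
    hit=robot.move_linear((x,y,H+z),velocity=.02,threshold=10); s=robot.get_state()
    print(z,hit,s['time'].__round__(2),s['ee_pos'].round(4),(s['force']-f0).round(2),s['moment'].round(2))
    if hit: break
E
```

```text
bar end in tool [ 0.0239826   0.00078958 -0.00708593]
bar end in tool [-0.02261507  0.00090013 -0.00711242]
0.1215 False 12.18 [0.4979 0.1606 0.1803] [ 0.16 -0.4   0.69] [ 0.08 -0.12  0.02]
0.1185 False 12.48 [0.4979 0.1605 0.1773] [0.59 0.57 0.92] [ 0.04 -0.19 -0.05]
0.1155 False 12.78 [0.4979 0.1605 0.1743] [1.72 0.04 0.56] [ 0.13 -0.16  0.01]
0.1125 False 13.08 [0.4979 0.1605 0.1713] [-0.33 -0.51  0.52] [ 0.11 -0.16  0.07]
0.1095 False 13.38 [0.4979 0.1605 0.1683] [ 0.15 -0.72  0.16] [ 0.06 -0.15 -0.  ]
0.1065 False 13.68 [0.4982 0.1606 0.1655] [-0.19 -0.17  5.31] [ 0.04 -0.14  0.06]
```

Lugs are in the slots and the seal is felt at 5 N. Press below 99 mm and twist in small steps.

```bash
python3 - <<'E'
from h import *
import json
e=json.load(open('est.json')); H=.0589; x,y=.498,.1605
def show(t):
    s=robot.get_state(); Y=s['tool_rot'][:,1]; a=np.degrees(np.arctan2(Y[1],Y[0])-e['sl'])-90
    print(t,round(s['time'],2),s['ee_pos'].round(4),'turn',a.round(1),s['force'].round(1),s['moment'].round(2)); return s
print(robot.move_linear((x,y,H+.0972),velocity=.02,threshold=22)); show('pressed')
for d in list(range(5,51,5))+[52]:
    robot.move_linear((x,y,H+.0972),velocity=.02,frame=down(e['sl']+np.pi/2-np.radians(d))); s=show(d)
    if abs(s['moment'][2])>1.0 or np.linalg.norm(s['force'])>35: print('stop');break
E
```

```text
False
pressed 14.3 [0.4982 0.1606 0.1563] turn -0.0 [-1.9 -0.9  9.8] [-0.08  0.29 -0.01]
5 14.55 [0.4983 0.1607 0.1565] turn -5.0 [-1.1  0.1  9.7] [-0.01  0.03 -0.09]
10 14.8 [0.4984 0.1608 0.1565] turn -10.0 [-0.2 -0.3  9.4] [ 0.04 -0.06 -0.05]
15 15.05 [0.4985 0.1608 0.1565] turn -15.0 [-0.1  0.3  9.3] [ 0.02 -0.08 -0.07]
20 15.3 [0.4985 0.1608 0.1565] turn -20.0 [-0.7 -0.2  9.6] [ 0.04 -0.16 -0.08]
25 15.55 [0.4985 0.1608 0.1566] turn -25.0 [-0.6 -0.8 10. ] [ 0.01 -0.09 -0.05]
30 15.8 [0.4985 0.1608 0.1566] turn -30.0 [-0.7 -0.1  9. ] [ 0.04 -0.15 -0.05]
35 16.05 [0.4985 0.1608 0.1566] turn -35.0 [-0.   0.3 10.2] [-0.07 -0.18 -0.1 ]
40 16.3 [0.4985 0.1608 0.1566] turn -40.0 [0.2 0.6 8.9] [-0.1  -0.14 -0.06]
45 16.55 [0.4985 0.1608 0.1565] turn -45.0 [ 0.2 -0.2  8.9] [-0.1  -0.08 -0.11]
50 16.8 [0.4985 0.1608 0.1565] turn -50.0 [-0.  -0.7  9.5] [-0.1  -0.17 -0.03]
52 17.05 [0.4985 0.1608 0.1566] turn -52.0 [ 0.6  0.1 10. ] [-0.08 -0.17 -0.01]
```

```bash
python3 - <<'E'
from h import *
import json
e=json.load(open('est.json')); H=.0589; x,y=.4982,.1606
def show(t):
    s=robot.get_state(); Y=s['tool_rot'][:,1]; a=np.degrees(np.arctan2(Y[1],Y[0])-e['sl'])-90
    print(t,round(s['time'],2),s['ee_pos'].round(4),'turn',a.round(1),s['force'].round(1),s['moment'].round(2)); return s
m0=robot.get_state()['moment'][2]
for d in range(53,61):
    robot.move_linear((x,y,H+.0972),velocity=.02,frame=down(e['sl']+np.pi/2-np.radians(d))); s=show(d)
    if abs(s['moment'][2]-m0)>.4: print('stop');break
d-=2  # back off the stop
robot.move_linear((x,y,H+.0972),velocity=.02,frame=down(e['sl']+np.pi/2-np.radians(d))); show('back')
for z in(.099,.101,.103,.105):
    hit=robot.move_linear((x,y,H+z),velocity=.015,threshold=14); show(z)
    if hit: print('held'); break
E
```

```text
53 17.3 [0.4985 0.1607 0.1565] turn -53.0 [-1.1 -1.2 11.2] [-0.27  0.2   0.25]
54 17.55 [0.4985 0.1607 0.1565] turn -54.0 [-1.3 -1.9 11.4] [-0.31  0.22  0.5 ]
stop
back 17.8 [0.4986 0.1607 0.1564] turn -52.0 [-1.2 -0.1  9.6] [-0.11  0.08  0.  ]
0.099 18.07 [0.4985 0.1607 0.1582] turn -52.0 [-0.8 -0.9  8.4] [-0.13 -0.01  0.05]
0.101 18.35 [0.4985 0.1608 0.1602] turn -52.0 [-1.3 -0.5  7.5] [-0.   -0.13  0.07]
0.103 18.63 [0.4985 0.1608 0.1621] turn -52.0 [0.4 0.  5.6] [ 0.07 -0.32  0.01]
0.105 18.84 [0.4982 0.1607 0.1627] turn -52.0 [ 3.4  2.9 -2. ] [ 0.48 -0.99 -0.01]
held
```

Stop felt. The lid rose to about 103 mm and resists further lift, so it is locked in the notches. Release, retreat and look.

```bash
python3 - <<'E'
from h import *
x,y=.4983,.1607
robot.move_linear((x,y,.1618),velocity=.02)
robot.gripper_to(.04)
robot.move_linear((x,y,.30),velocity=.1)
robot.move_ptp((.43,.16,.34),down(np.pi/2))
w=robot.grab_frame('wrist'); s=robot.get_state(); print(s['time'],s['force'].round(2),s['opening'])
c=cam('wrist'); u,v=proj(c,(x,y,.15)).astype(int); print(u,v)
W=w[max(v-80,0):v+80,max(u-80,0):u+80]
cv2.imwrite('pics/end.png',np.hstack([cv2.resize(W,(400,400)),cv2.resize(robot.grab_frame('side')[120:320,120:320],(400,400))])[:,:,::-1])
E
```

```text
22.275 [ 0.11  0.56 -0.65] 0.03968726178896142
254 236
```

View pics/end.png

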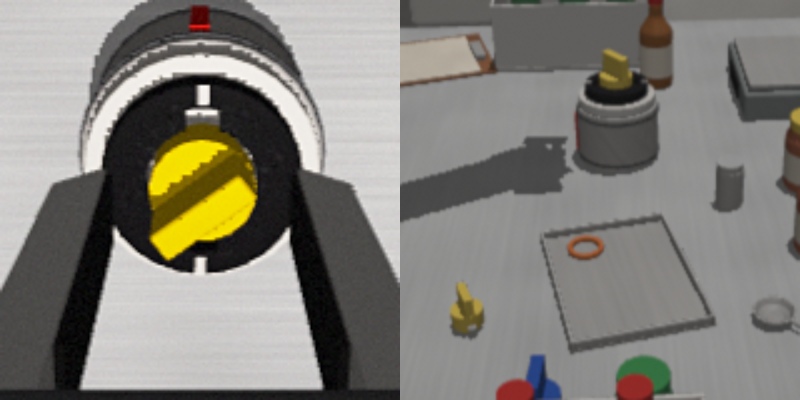

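The left (wrist) view shows the lid seated in the collar at (200,200), with its bar turned about 50° from the slot dashes at (203,95) and (200,265). The right (side) view shows the tray empty but for the gasket, and nothing in view has moved. Handing in.

```bash
python3 -c "
from rig import robot
print(robot.sign_off())"
```

```text
the job is handed in; nothing more can be done
None
```

The canister is closed: the yellow lid was pressed in, twisted about 52° clockwise to the stop, sprang up into its lock and was released, with readings taken between moves no higher than about 12 N and the job handed in at about 22 s.

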